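# Close up the polisher and start it

### The job

Screw the red two-armed nut on top of the polisher down clockwise until it stops tight on the clear lid. Only then slide the yellow safety shutter on the control box fully aside and press the green start button it uncovered all the way down for a moment, then let go. Leave the nut tight and the shutter open, and do not disturb the screwdriver, jar, oil bottle and red bin around them.

Things in the scene. Friction and masses are not known exactly. Their poses are not given: they have to be found in the camera images.
- nut (a joint): Turn of the nut in rad, growing clockwise seen from above; it stops dead at 9.0 (tight on the lid) and starts anywhere from 0.5 to 5.0, so 4.0 to 8.5 rad remain. Stays where it is left; turning takes about 0.07 N m. It sinks 4 mm a turn.
- nut_mid (a point): On the nut's vertical axis, half-way up its red cross bar (92 long, 12 wide, 24 mm high, two like arms, along this point's x axis). Below the bar a brass hub, 26 mm across, 12 mm high. When tight, this point is 24 mm above the lid, 229 mm above the bench. An 8 mm stud rises up to 10 mm above the bar. Push an arm round, or pinch the bar across its width; nothing else is in its sweep.
- nut_arm (a point): Middle of one end face of the red bar, 46 mm from the nut's axis, half-way up the bar.
- polisher: Vibratory polisher, bolted down: white base 200 mm across, blue bowl with a clear lid 232 mm across, lid top from 193 mm at its rim to 205 mm in the middle; origin on the axis at bench level. It stands on either side, left or right, with the control box on the other.
- box: Grey control box, fixed to the bench, 110 (x) x 150 (y) x 60 mm high; origin under its centre; the shutter slides towards the box's own -y, in any yaw up to 0.5 rad.
- shutter (a joint): Travel of the yellow shutter in m: near 0 (0 to 0.008 at the start) covers the button, 0.055 is fully open (end stop). Stays where it is left; sliding takes about 2 N.
- shutter_tab (a point): Centre of the black upright tab on the shutter: 40 (box x) x 12 (box y) x 22 mm high, 90 mm above the bench; it rises 22 mm above the 56 x 44 mm yellow shutter plate, whose top is 79 mm above the bench. Push it along the box's -y to open. Moves with the shutter.
- button (a joint): Travel of the green start button in m, 0 up, 0.006 fully down; springs back; fully down takes about 4.5 N.
- button_top (a point): Centre of the button's top face, 28 mm across, 72 mm above the bench when up, under the closed shutter; two rails 5 mm high run 25 mm to either side of it (box x), 65 mm above the bench. When the shutter is fully open its near edge is 33 mm from this point.
- oil: Bystander: yellow oil bottle, 56 mm across, 150 mm tall; origin under it. Leave it alone.
- jar: Bystander: glass jar with a steel lid, 72 mm across, 85 mm tall; origin under it. Leave it alone.
- screwdriver: Bystander: screwdriver, 170 mm, lying down; origin under it. Leave it alone.
- bin: Bystander: open red parts bin, 80 x 100 x 45 mm; origin under it. Leave it alone.
Not all that is in view belongs to the job. Leave any pink or purple look-alike of the box alone.

How it is judged (in metres and radians):
On the way, in this order (a step that is already met when the one before it is completed fails the run):
1. the nut is screwed down to its stop (value of joint nut above 8.88 rad), for 0.2 s.
2. the shutter is slid open (value of joint nut above 8.88 rad and value of joint shutter above 0.045 m), for 0.2 s.
3. the start button is pressed down (all of step 2 and value of joint button above 0.0045 m), for 0.1 s.
At the end, for the whole second after the job is handed in: The nut is at its stop (turned beyond 8.88 of 9.0 rad), the shutter is open (beyond 45 of 55 mm), the button was pressed (beyond 4.5 of 6 mm) and has sprung back up (below 1.5 mm) (all of step 2 and value of joint button below 0.0015 m); the robot touches nothing.
It fails at once if the start button is pressed while the nut is not tight (value of joint button above 0.003 m and not (value of joint nut above 8.88 rad)).
It fails at once if the screwdriver, jar, oil bottle or bin is moved more than 30 mm (distance of any of screwdriver, jar, oil, bin from where it was at the start of the episode above 0.03 m).
It also fails if it takes over 59 s, if anything falls off the work surface, if the arm or the gripper's body presses on something with over 40 N, if the wrist force passes 120 N, or if a joint passes its speed limit or range.

### The arm

A 6-joint arm with a two-finger parallel gripper is mounted at the origin on the work surface. World frame = base frame: x ahead of the robot, y to its left, z up, the work surface at z = 0. Lengths are in mm, angles in degrees, forces in N, time in s.
With the tool pointing down it reaches from about 300 to 850 mm from the base axis. Payload 4.2 kg.
Tool frame: the origin (TCP) lies between the finger pads; the fingertips stand 22 mm ahead of it and the grasp point (between the pads) lies 3 mm ahead of it (env.finger_overhang is the distance from the TCP to the fingertips, in mm); z points along the fingers, y is the line along which they close (so a half turn about z gives the same grasp; the last joint's range is limited). The gripper opens to 91 mm and grips with 3 to 60 N. Pads are 32 mm wide; open, the fingers measure 118 mm over their backs; the gripper's body (76 mm by 178 mm) begins 60 mm behind the grasp point.
Start: joints at [62.682, 18.312, 89.639, -0, 72.044, -1.146], TCP at [253.624, 516.058, 235.976] pointing down, gripper open.
Joint ranges: [-177.97, 177.97], [-48.28, 115.42], [12.27, 149.76], [-77.06, 257.06], [2.81, 150.46], [-146.56, 146.56]. Speed limits (degrees/s): [147.25, 147.25, 180, 180, 180, 180].

### API

Orientations are given as [roll, pitch, yaw] about the fixed x, y, z axes, in that order (R = Rz(yaw) Ry(pitch) Rx(roll)).
In Python, from workcell import state, cams, ticket, look_for, outline_of, env gives the robot as it stands.
- The arm moves only by the tool servo_tool, never from a script. Its argument "steps" is a list of rows, each a list of 3 entries, a list of its own where there are three numbers: the closure in counts, from 0 (fully open) to 255 (shut), then the shift along the tool's x, y, z in mm, then the turn, a rotation vector about the tool's x, y, z in rad. A call has exactly 10 rows; each row shifts and turns the commanded pose from where the row before left it, along the tool's axes as they then stand; what a row does not reach is not made up. A row lasts 1/10 s, in which the tool goes at most 50 mm and 8.59 degrees, less where a joint would pass 70% of its speed; a pose out of reach is approached as far as the arm can. A call with a gripper value outside its range is refused whole. The fingers move at their own pace and stop on an object; "squeeze" is the grip in N (left out, the last holds). Time passes only in rows, so rows that do not move let the fingers close, or fill a call up. It gives the time, the measured TCP pose, the force, the opening and the grip force at its end, in the units of the state.
- state(): the state, without advancing time (a new reading comes with each control period).
- cams.grab_frame(name): name is "scene" or "side" or "wrist"; returns a dict with "color" (480x640x3 uint8, red, green, blue), "z_map" (480x640 float32, mm along the optical axis (not along the pixel's ray), 0 where there is no reading), "fovy" (degrees; the focal length in pixels is half the picture's height over the tangent of half this angle, whatever the lens; pixels are square), "cx", "cy" (the principal point, pixels), "eye" and "rotation" of the camera in the world; the wrist camera has in their place "tool_from_camera" (4x4, takes a point from camera to tool coordinates, whose origin is the TCP and whose axes are the flange's). Camera axes: x right, y up, looking along -z (the intrinsics and any distortion apply to the point x, -y, -z); pixel columns grow to the right and rows downward; lengths in mm; the calibration is good to about 2 mm. A picture is of the moment at which its call begins: read the wrist's pose just before it.
- ticket.job_done(): hands the job in; it is judged then, once.
Trained networks look in a picture, given as the dict that the camera call returned (one of the last four; its "shot" number tells which), for a name from the list of things; names that differ only in an ending like _2 or _b are one class to them, and where a whole thing is asked for, a point or a joint stands for the part that bears it (a point fixed in the world has none). Each returns a list of dicts, best first, with "confidence" (0 to 1); they miss things now and then, are a little off and sometimes report something else, mostly with a low value. They report only what shows in the picture. A call takes as long as a camera call. They do not tell look-alikes from the thing itself.
- look_for(picture, thing): "at" ([column, row] in pixels, amid what is visible of it).
- outline_of(picture, thing): "pixels" (480x640 bool, what is visible of it) and "at" ([column, row] in pixels, amid what is visible of it).
The state is a dict: "time_s": time; "qpos": joint angles; "qvel": joint speeds; "effort": joint torques, N m; "ee_pos": TCP position; "ee_rot": TCP orientation; "force": force on the tool from outside, world axes, zero at the start; "torque": the same for the moment, N m; "gripper_width": finger opening in mm; "gripper_force": force on a finger pad.
Only numpy, scipy, OpenCV 4.12 (cv2) and the standard library are available. Lean on these libraries where they do the work, as an engineer would, in place of code of your own. Each camera call takes 0.05 s, during which the arm holds its last target. There are 200 camera calls.

## Working session

There is one attempt and no reset: what is moved stays moved. The work goes in short steps, Python scripts to look and compute and a tool call to move; the robot and the scene stay as the last step left them, time stands still between calls to the robot, and variables do not carry over. Pictures are saved under pics/ and viewed, at most 10 in all, crops included, and the job is handed in when it is done.

Besides the shell and the picture viewer there is one more tool, called after "Emit:" as name([rows], argument=value, ...), one row to a line, values as JSON. servo_tool: Moves the arm, as the interface text tells. Its arguments: {"type":"object","properties":{"steps":{"type":"array","items":{"type":"array"}},"squeeze":{"type":"number"}},"required":["steps"]}

```bash
ls; mkdir -p pics; cat > h.py <<'E'
import numpy as np, cv2
from workcell import state, cams, ticket, look_for, outline_of, env
from scipy.spatial.transform import Rotation as R
def pose(s):
    r=np.array(s['ee_rot'],float)
    return np.array(s['ee_pos']), (R.from_euler('xyz',r,degrees=True) if r.size==3 else R.from_matrix(r.reshape(3,3))).as_matrix()
def grab(n):
    s=state(); p=cams.grab_frame(n)
    if 'eye' not in p:
        t,Rm=pose(s); T=np.array(p['tool_from_camera']); p['_R']=Rm@T[:3,:3]; p['_e']=Rm@T[:3,3]+t
    else:
        p['_e']=np.array(p['eye']); r=np.array(p['rotation'],float); p['_R']=r.reshape(3,3) if r.size==9 else R.from_euler('xyz',r,degrees=True).as_matrix()
    return p
def world(p,uv,z=None):
    """z: array of depth; or None: use map"""
    uv=np.atleast_2d(uv).astype(float); f=240/np.tan(np.radians(p['fovy'])/2)
    d=p['z_map'][uv[:,1].astype(int),uv[:,0].astype(int)] if z is None else np.broadcast_to(z,len(uv))
    c=np.stack([(uv[:,0]-p['cx'])/f*d,-(uv[:,1]-p['cy'])/f*d,-d],1)
    return c@p['_R'].T+p['_e']
def onplane(p,uv,h):
    a=world(p,uv,1.0)-p['_e']; return p['_e']+a*((h-p['_e'][2])/a[:,2:])
def save(p,n): cv2.imwrite(f'pics/{n}.png',p['color'][:,:,::-1])
E
python3 - <<'E'
from h import *
s=state(); print({k:np.round(v,2) if not isinstance(v,str) else v for k,v in s.items()})
print(env.finger_overhang)
ps=[]
for n in ['scene','side']:
    p=grab(n); save(p,n); ps.append(p['color'])
    print({k:v for k,v in p.items() if k not in('color','z_map')})
    for t in ['nut','nut_mid','nut_arm','polisher','box','shutter','shutter_tab','oil','jar','screwdriver','bin']:
        for d in look_for(p,t)[:3]:
            u=np.round(d['at']); print(n,t,round(d['confidence'],2),u,world(p,u).round(0))
cv2.imwrite('pics/both.png',cv2.resize(np.vstack(ps),(480*5//4,720*5//4*2//3))[:,:,::-1])
E
```

```text
pics
{'time_s': np.float64(0.0), 'qpos': array([62.68, 18.35, 89.71, -0.  , 72.04, -1.15]), 'qvel': array([-0.01,  0.  , -0.05,  0.14,  0.02,  0.  ]), 'effort': array([  0.  , -41.25, -23.2 ,   0.07,   0.05,  -0.  ]), 'ee_pos': array([253.41, 515.6 , 235.11]), 'ee_rot': array([-179.9 ,   -0.  ,  153.83]), 'force': array([-0.41,  0.18,  0.1 ]), 'torque': array([0.02, 0.02, 0.05]), 'gripper_force': np.float64(0.0), 'gripper_width': np.float64(91.48)}
22.0
{'fovy': 51.17195010744105, 'cx': 328.7620494260648, 'cy': 240.47644878365588, 'eye': array([1297.56048912, -194.11219116, 1234.77426297]), 'rotation': array([36.00088872,  0.78672638, 78.59586206]), 'shot': 1, '_e': array([1297.56048912, -194.11219116, 1234.77426297]), '_R': array([[ 0.1977095 , -0.79143973,  0.57838923],
       [ 0.98016449,  0.16787505, -0.10533536],
       [-0.01373053,  0.58774239,  0.80893161]])}
scene nut 0.8 [434. 227.] [[600. 200. 241.]]
scene nut 0.59 [273. 279.] [[ 554. -217.   61.]]
scene nut_mid 0.54 [432. 227.] [[601. 194. 243.]]
scene nut_mid 0.35 [280. 272.] [[ 563. -195.  102.]]
scene nut_arm 0.82 [43
[... 1724 characters left out ...]
box 0.7 [368. 301.] [[ 523. -229.   64.]]
side shutter 0.94 [336. 356.] [[ 355. -281.   80.]]
side shutter 0.79 [360. 285.] [[ 530. -196.   88.]]
side shutter 0.71 [430. 441.] [[ 332. -532.  104.]]
side shutter_tab 0.92 [358. 284.] [[ 524. -195.   96.]]
side shutter_tab 0.91 [331. 353.] [[ 342. -278.  103.]]
side shutter_tab 0.87 [430. 438.] [[ 339. -528.   99.]]
side oil 0.7 [180. 189.] [[446. 393.  79.]]
side jar 0.79 [353. 230.] [[674. -50.  64.]]
side screwdriver 0.9 [281. 285.] [[434. -27.  27.]]
side screwdriver 0.48 [182. 188.] [[450. 389.  82.]]
side bin 0.65 [436. 365.] [[ 531. -426.    3.]]
side bin 0.63 [260. 148.] [[586. 199. 245.]]
side bin 0.54 [361. 286.] [[ 535. -196.   80.]]
```

View pics/scene.png

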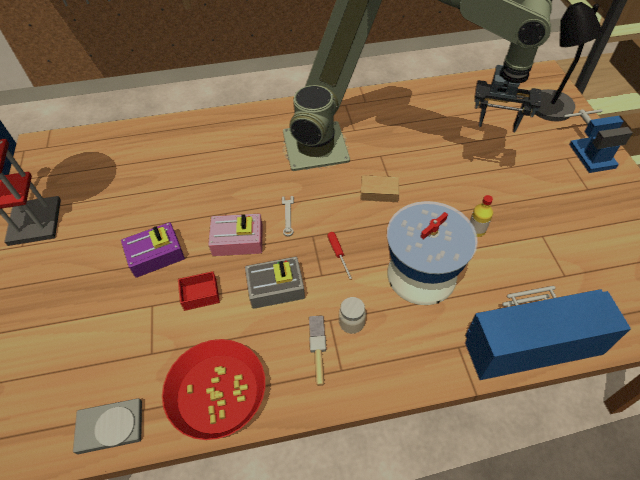

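View pics/side.png

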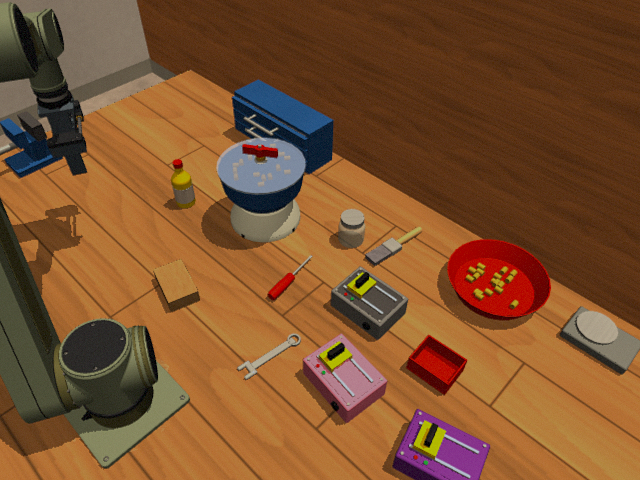

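The scene picture shows the polisher on the robot's left with the red nut at (434,227). The real grey box is at (275,282), with its yellow shutter at the right end (283,271). The pink (236,234) and purple (153,248) boxes are decoys.

```bash
cat >> h.py <<'E'
def nutfit(p,h=None):
    d=look_for(p,'nut_mid'); d=[x for x in d if x['confidence']>.2]
    hsv=cv2.cvtColor(p['color'],cv2.COLOR_RGB2HSV); m=((hsv[...,0]<8)|(hsv[...,0]>172))&(hsv[...,1]>150)&(hsv[...,2]>60)
    v,u=np.nonzero(m); w=world(p,np.c_[u,v]); 
    k=(w[:,2]>225)&(w[:,2]<262)&(np.hypot(w[:,0]-597,w[:,1]-197)<65); w=w[k]
    zt=np.percentile(w[:,2],85); t=w[w[:,2]>zt-5]
    (c,sz,a)=cv2.minAreaRect(t[:,:2].astype(np.float32)); 
    if sz[0]<sz[1]: a+=90
    return len(t),np.round(zt,1),np.round(c,1),np.round(sz,1),round(a%180,1)
E
python3 - <<'E'
from h import *
for n in ['scene','side']:
    p=grab(n); print(n,nutfit(p))
    for t in ['box','shutter','shutter_tab']:
        for d in outline_of(p,t)[:4]:
            if t=='box' or 1:
                v,u=np.nonzero(d['pixels']); w=world(p,np.c_[u,v]); c=np.median(w,0)
                if np.hypot(c[0]-545,c[1]+210)>60: continue
                if t=='box': w=w[(w[:,2]>52)&(w[:,2]<66)]
                if t=='shutter_tab': w=w[w[:,2]>90]
                if t=='shutter': w=w[(w[:,2]>74)&(w[:,2]<84)]
                r=cv2.minAreaRect(w[:,:2].astype(np.float32)); print(t,d['confidence'],len(w),w.mean(0).round(1),np.round(r[0],1),np.round(r[1],1),r[2])
E
```

```text
scene (143, np.float64(246.9), array([591.3, 203.5]), array([22.6, 90.8]), 130.2)
box 0.87 1470 [ 554.6 -220.9   60.6] [ 546.2 -215.2] [114.8 149.6] 1.0523821115493774
shutter 0.66 221 [ 549.3 -189.4   78.7] [ 547.3 -189.4] [60.1 44. ] 0.19915735721588135
shutter_tab 0.52 64 [ 560.7 -189.7  118.1] [ 911.1 -189. ] [772.8  11.9] 0.11560352146625519
side (153, np.float64(245.9), array([588. , 202.3]), array([29.4, 90. ]), 127.5)
box 0.76 1946 [ 534.9 -227.8   60.2] [ 542.1 -216. ] [113.9 151. ] 0.9309496283531189
shutter 0.7 252 [ 537.  -194.2   78.8] [ 540.8 -190. ] [58.6 45.8] 0.8742629289627075
shutter_tab 0.59 103 [ 520.1 -205.7  126.8] [ 217.8 -417.3] [823.7  28.6] 35.01839828491211
```

Emit:
servo_tool([
  [0, [0, 0, -12], [0, 0, 0]],
  [0, [0, 0, -12], [0, 0, 0]],
  [0, [0, 0, -12], [0, 0, 0]],
  [0, [0, 0, -12], [0, 0, 0]],
  [0, [0, 0, -12], [0, 0, 0]],
  [0, [0, 0, -12], [0, 0, 0]],
  [0, [0, 0, -12], [0, 0, 0]],
  [0, [0, 0, -12], [0, 0, 0]],
  [0, [0, 0, -12], [0, 0, 0]],
  [0, [0, 0, -12], [0, 0, 0]],
])

```text
time_s: 2.7
ee_pos: [253.6, 516.0, 357.0]
ee_rot: [180.0, -0.0, 153.8]
force: [-0.2, 0.5, -0.8]
gripper_width: 91.2
gripper_force: 0.0
```

Emit:
servo_tool([
  [0, [-44, -13.2, 0], [0, 0, 0]],
  [0, [-44, -13.2, 0], [0, 0, 0]],
  [0, [-44, -13.2, 0], [0, 0, 0]],
  [0, [-44, -13.2, 0], [0, 0, 0]],
  [0, [-44, -13.2, 0], [0, 0, 0]],
  [0, [-44, -13.2, 0], [0, 0, 0]],
  [0, [-44, -13.2, 0], [0, 0, 0]],
  [0, [-44, -13.2, 0], [0, 0, 0]],
  [0, [-44, -13.2, 0], [0, 0, 0]],
  [0, [-44, -13.2, 0], [0, 0, 0]],
])

```text
time_s: 3.7
ee_pos: [591.5, 202.0, 356.5]
ee_rot: [180.0, 0.0, 153.8]
force: [1.7, 0.6, -0.8]
gripper_width: 91.1
gripper_force: 0.0
```

Emit:
servo_tool([
  [0, [0, 0, 0], [0, 0, 0.144]],
  [0, [0, 0, 0], [0, 0, 0.144]],
  [0, [0, 0, 0], [0, 0, 0.144]],
  [0, [0, 0, 0], [0, 0, 0]],
  [0, [0, 0, 0], [0, 0, 0]],
  [0, [0, 0, 0], [0, 0, 0]],
  [0, [0, 0, 0], [0, 0, 0]],
  [0, [0, 0, 0], [0, 0, 0]],
  [0, [0, 0, 0], [0, 0, 0]],
  [0, [0, 0, 0], [0, 0, 0]],
])

```text
time_s: 4.7
ee_pos: [590.2, 203.5, 356.0]
ee_rot: [180.0, -0.0, 129.1]
force: [1.0, 0.2, -0.7]
gripper_width: 91.1
gripper_force: 0.0
```

```bash
python3 - <<'E'
from h import *
s=state(); print(s['ee_pos'],s['ee_rot'],s['qpos'])
p=grab('wrist'); save(p,'w1'); print(nutfit(p))
for t in ['nut_mid','nut_arm']:
    for d in look_for(p,t)[:3]: print(t,d['confidence'],d['at'],onplane(p,d['at'],246).round(1))
E
```

```text
[590.24182663 203.54000733 355.96903944] [ 1.79997326e+02 -3.44715776e-03  1.29092997e+02] [ 1.79688317e+01  2.04972051e+01  6.94755451e+01  4.17926552e-03
  9.00259977e+01 -2.11241637e+01]
(2155, np.float64(246.4), array([590.5, 203.6]), array([22.9, 90.3]), 129.9)
nut_mid 0.87 [320.4, 237.2] [[586.7 209.9 246. ]]
nut_mid 0.64 [354.3, 6.8] [[511.6 335.  246. ]]
nut_arm 0.85 [321.6, 239.1] [[588.2 209.4 246. ]]
```

View pics/w1.png

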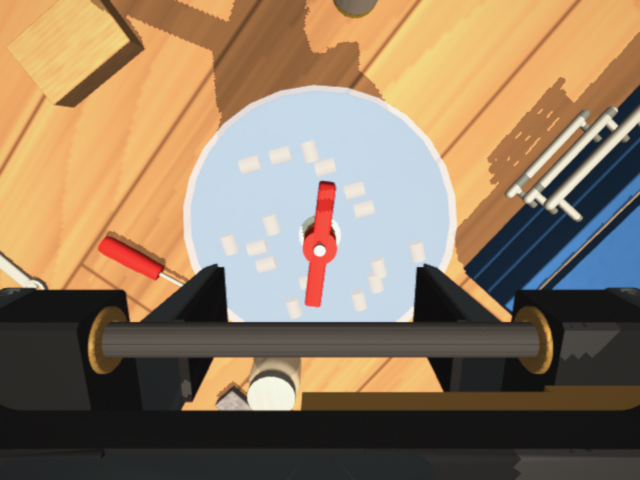

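The wrist picture shows the red bar running from (328,185) to (314,305), with a round boss and the stud at about (320,250). I'll check the height profile before gripping.

```bash
python3 - <<'E'
from h import *
p=grab('wrist')
hsv=cv2.cvtColor(p['color'],cv2.COLOR_RGB2HSV); m=((hsv[...,0]<8)|(hsv[...,0]>172))&(hsv[...,1]>150)
v,u=np.nonzero(m); w=world(p,np.c_[u,v]); k=np.hypot(w[:,0]-590,w[:,1]-203)<60; w=w[k]-[590.3,203.5,0]
a=np.radians(129.5); L=w[:,:2]@[np.cos(a),np.sin(a)]; N=w[:,:2]@[-np.sin(a),np.cos(a)]
for l in range(-50,50,6):
    q=(L>=l)&(L<l+6)
    if q.sum()>3: t=q&(w[:,2]>np.percentile(w[q,2],50)-2.5); print(l,q.sum(),np.percentile(w[q,2],[5,50,95]).round(1),np.percentile(N[t],[2,50,98]).round(1))
v,u=np.nonzero(p['z_map']>0); w=world(p,np.c_[u,v]); k=(w[:,2]>248)&(np.hypot(w[:,0]-590,w[:,1]-203)<20); print('stud',w[k].mean(0),k.sum())
r=np.hypot(w[:,0]-590,w[:,1]-203); k=(r>50)&(r<60); print('lid',np.median(w[k,2]))
E
```

```text
-50 15 [244.1 245.4 246.1] [0.4 3.9 9.2]
-44 116 [244.7 246.  246.8] [-0.6  4.6  9.8]
-38 116 [244.4 245.7 246.9] [-1.4  3.8  9. ]
-32 117 [244.7 245.9 247. ] [-2.2  3.   8.7]
-26 120 [244.5 245.9 246.8] [-2.9  2.2  8. ]
-20 125 [244.3 245.9 246.8] [-3.7  1.4  7.2]
-14 151 [244.6 245.9 246.9] [-8.1  0.6  7.1]
-8 170 [244.5 245.5 246.7] [-11.4  -1.2  10.6]
-2 200 [244.4 245.6 246.8] [-11.6   0.1  10.6]
4 278 [228.4 245.4 246.7] [-10.2  -1.    9. ]
10 152 [235.3 245.7 246.8] [-8.1 -2.4  3.3]
16 137 [244.6 245.8 246.9] [-8.1 -2.5  2.5]
22 134 [244.4 245.8 246.9] [-8.8 -3.9  1.7]
28 136 [244.5 245.8 247.1] [-9.5 -4.6  0.9]
34 147 [244.7 245.8 247.2] [-10.8  -5.3   0.2]
40 128 [235.4 245.4 246.6] [-10.8  -5.7  -0.6]
stud [591.42925303 203.4171056  251.28936045] 108
lid 430.57067630166154
```

Emit:
servo_tool([
  [0, [0, 0.9, 0], [0, 0, 0.115]],
  [0, [0, 0, 18], [0, 0, 0]],
  [0, [0, 0, 18], [0, 0, 0]],
  [0, [0, 0, 18], [0, 0, 0]],
  [0, [0, 0, 18], [0, 0, 0]],
  [120, [0, 0, 18], [0, 0, 0]],
  [150, [0, 0, 11], [0, 0, 0]],
  [150, [0, 0, 6], [0, 0, 0]],
  [150, [0, 0, 0], [0, 0, 0]],
  [150, [0, 0, 0], [0, 0, 0]],
], squeeze=40)

```text
time_s: 5.95
ee_pos: [591.4, 204.2, 249.8]
ee_rot: [179.9, 0.0, 122.5]
force: [-0.0, 1.2, 0.3]
gripper_width: 54.0
gripper_force: 0.0
```

Emit:
servo_tool([
  [255, [0, 0, 0], [0, 0, 0]],
  [255, [0, 0, 0], [0, 0, 0]],
  [255, [0, 0, 0], [0, 0, 0]],
  [255, [0, 0, 0], [0, 0, 0]],
  [255, [0, 0, 0], [0, 0, 0]],
  [255, [0, 0, 0], [0, 0, 0.02]],
  [255, [0, 0, 0], [0, 0, 0.04]],
  [255, [0, 0, 0.05], [0, 0, 0.08]],
  [255, [0, 0, 0.08], [0, 0, 0.12]],
  [255, [0, 0, 0.08], [0, 0, 0.12]],
], squeeze=40)

```text
time_s: 6.95
ee_pos: [590.1, 203.5, 248.8]
ee_rot: [-179.9, 0.1, 100.4]
force: [-2.9, -1.5, 1.1]
gripper_width: 11.8
gripper_force: 40.0
```

```bash
python3 - <<'E'
from h import *
s=state(); print({k:np.round(v,2) for k,v in s.items()})
E
```

```text
{'time_s': np.float64(6.95), 'qpos': array([ 1.799e+01,  2.246e+01,  8.145e+01, -4.000e-02,  7.621e+01,
        7.600e+00]), 'qvel': array([-7.000e-02,  1.000e-02,  2.000e-02,  2.000e-02, -1.900e-01,
        6.813e+01]), 'effort': array([  0.55, -44.24, -24.6 ,   0.44,  -1.08,  -0.92]), 'ee_pos': array([590.12, 203.47, 248.77]), 'ee_rot': array([-1.7988e+02,  5.0000e-02,  1.0040e+02]), 'force': array([-2.92, -1.52,  1.11]), 'torque': array([-0.52,  0.55,  0.03]), 'gripper_force': np.float64(40.0), 'gripper_width': np.float64(11.79)}
```

Emit:
servo_tool([
  [255, [0, 0, 0.09], [0, 0, 0.14]],
  [255, [0, 0, 0.09], [0, 0, 0.14]],
  [255, [0, 0, 0.09], [0, 0, 0.14]],
  [255, [0, 0, 0.09], [0, 0, 0.14]],
  [255, [0, 0, 0.09], [0, 0, 0.14]],
  [255, [0, 0, 0.09], [0, 0, 0.14]],
  [255, [0, 0, 0.09], [0, 0, 0.14]],
  [255, [0, 0, 0.09], [0, 0, 0.14]],
  [255, [0, 0, 0.09], [0, 0, 0.14]],
  [255, [0, 0, 0.09], [0, 0, 0.14]],
])

```text
time_s: 7.95
ee_pos: [590.5, 203.2, 247.9]
ee_rot: [179.9, 0.1, 20.1]
force: [-1.4, -2.5, 1.2]
gripper_width: 11.9
gripper_force: 40.0
```

Emit:
servo_tool([
  [255, [0, 0, 0.09], [0, 0, 0.14]],
  [255, [0, 0, 0.09], [0, 0, 0.14]],
  [255, [0, 0, 0.09], [0, 0, 0.14]],
  [255, [0, 0, 0.09], [0, 0, 0.14]],
  [255, [0, 0, 0.09], [0, 0, 0.14]],
  [255, [0, 0, 0.04], [0, 0, 0.07]],
  [255, [0, 0, 0], [0, 0, 0]],
  [0, [0, 0, 0], [0, 0, 0]],
  [0, [0, 0, 0], [0, 0, 0]],
  [0, [0, 0, 0], [0, 0, 0]],
])

```text
time_s: 8.95
ee_pos: [591.4, 204.6, 247.3]
ee_rot: [-179.9, -0.0, -23.6]
force: [-0.1, 0.5, -0.4]
gripper_width: 32.9
gripper_force: 0.0
```

```bash
python3 - <<'E'
from h import *
s=state(); print({k:np.round(v,2) for k,v in s.items()})
E
```

```text
{'time_s': np.float64(8.95), 'qpos': array([1.8010e+01, 2.2550e+01, 8.1530e+01, 4.0000e-02, 7.5860e+01,
       1.3158e+02]), 'qvel': array([-0.02, -0.01,  0.12, -0.15,  0.26,  0.12]), 'effort': array([-5.000e-02, -4.594e+01, -2.391e+01, -2.000e-02, -9.000e-02,
       -0.000e+00]), 'ee_pos': array([591.35, 204.62, 247.33]), 'ee_rot': array([-1.7993e+02, -2.0000e-02, -2.3580e+01]), 'force': array([-0.14,  0.51, -0.44]), 'torque': array([ 0.03,  0.2 , -0.01]), 'gripper_force': np.float64(0.0), 'gripper_width': np.float64(32.88)}
```

Emit:
servo_tool([
  [0, [0, 0, 0], [0, 0, 0]],
  [0, [0, 0, -13], [0, 0, 0]],
  [0, [0, 0, -13], [0, 0, 0]],
  [0, [0, 0, -2], [0, 0, -0.149]],
  [0, [0, 0, 0], [0, 0, -0.149]],
  [0, [0, 0, 0], [0, 0, -0.149]],
  [0, [0, 0, 0], [0, 0, -0.149]],
  [0, [0, 0, 0], [0, 0, -0.149]],
  [0, [0, 0, 0], [0, 0, -0.149]],
  [0, [0, 0, 0], [0, 0, -0.149]],
])

```text
time_s: 9.95
ee_pos: [591.5, 204.3, 277.1]
ee_rot: [180.0, -0.1, 36.5]
force: [-0.4, -0.3, -0.1]
gripper_width: 91.5
gripper_force: 0.0
```

Emit:
servo_tool([
  [0, [0, 0, 0], [0, 0, -0.149]],
  [0, [0, 0, 0], [0, 0, -0.149]],
  [0, [0, 0, 0], [0, 0, -0.149]],
  [0, [0, 0, 0], [0, 0, -0.149]],
  [0, [0, 0, 0], [0, 0, -0.149]],
  [0, [0, 0, 0], [0, 0, -0.149]],
  [0, [0, 0, 0], [0, 0, -0.149]],
  [0, [0, 0, 0], [0, 0, -0.149]],
  [0, [0, 0, 0], [0, 0, -0.149]],
  [0, [0, 0, 0], [0, 0, -0.149]],
])

```text
time_s: 10.95
ee_pos: [591.5, 204.3, 277.1]
ee_rot: [179.9, 0.0, 121.9]
force: [-0.3, 0.2, -0.9]
gripper_width: 91.8
gripper_force: 0.0
```

Emit:
servo_tool([
  [0, [0, 0, 0], [0, 0, -0.149]],
  [60, [0, 0, 0], [0, 0, -0.149]],
  [100, [0, 0, 0], [0, 0, -0.149]],
  [120, [0, 0, 0], [0, 0, -0.149]],
  [140, [0, 0, 14], [0, 0, 0]],
  [140, [0, 0, 13.5], [0, 0, 0]],
  [150, [0, 0, 0], [0, 0, 0]],
  [255, [0, 0, 0], [0, 0, 0]],
  [255, [0, 0, 0], [0, 0, 0]],
  [255, [0, 0, 0], [0, 0, 0]],
])

```text
time_s: 11.95
ee_pos: [591.4, 204.2, 249.0]
ee_rot: [179.9, 0.1, 155.7]
force: [-0.4, -0.6, -0.8]
gripper_width: 22.0
gripper_force: 0.0
```

```bash
python3 - <<'E'
from h import *
s=state(); print({k:np.round(v,2) for k,v in s.items()})
E
```

```text
{'time_s': np.float64(11.95), 'qpos': array([ 18.  ,  22.47,  81.41,   0.  ,  76.  , -47.67]), 'qvel': array([0.06, 0.24, 0.45, 0.06, 0.01, 0.06]), 'effort': array([ 0.000e+00, -4.562e+01, -2.377e+01,  3.000e-02,  8.000e-02,
        0.000e+00]), 'ee_pos': array([591.44, 204.24, 248.99]), 'ee_rot': array([1.7992e+02, 8.0000e-02, 1.5566e+02]), 'force': array([-0.39, -0.58, -0.82]), 'torque': array([0.05, 0.  , 0.01]), 'gripper_force': np.float64(0.0), 'gripper_width': np.float64(22.0)}
```

Emit:
servo_tool([
  [255, [0, 0, 1], [0, 0, 0]],
  [255, [0, 0, 0.5], [0, 0, 0]],
  [255, [0, 0, 0], [0, 0, 0.04]],
  [255, [0, 0, 0.05], [0, 0, 0.1]],
  [255, [0, 0, 0.09], [0, 0, 0.14]],
  [255, [0, 0, 0.09], [0, 0, 0.14]],
  [255, [0, 0, 0.09], [0, 0, 0.14]],
  [255, [0, 0, 0.09], [0, 0, 0.14]],
  [255, [0, 0, 0.09], [0, 0, 0.14]],
  [255, [0, 0, 0.09], [0, 0, 0.14]],
], squeeze=25)

```text
time_s: 12.95
ee_pos: [590.2, 202.5, 246.8]
ee_rot: [-179.9, 0.2, 99.2]
force: [-3.2, -4.7, 4.6]
gripper_width: 11.7
gripper_force: 25.0
```

Emit:
servo_tool([
  [255, [0, 0, 0.09], [0, 0, 0.14]],
  [255, [0, 0, 0.09], [0, 0, 0.14]],
  [255, [0, 0, 0.09], [0, 0, 0.14]],
  [255, [0, 0, 0.09], [0, 0, 0.14]],
  [255, [0, 0, 0.09], [0, 0, 0.14]],
  [255, [0, 0, 0.09], [0, 0, 0.14]],
  [255, [0, 0, 0.09], [0, 0, 0.14]],
  [255, [0, 0, 0.09], [0, 0, 0.14]],
  [255, [0, 0, 0.09], [0, 0, 0.14]],
  [255, [0, 0, 0.09], [0, 0, 0.14]],
])

```text
time_s: 13.95
ee_pos: [589.6, 202.9, 245.9]
ee_rot: [179.9, 0.2, 19.0]
force: [-4.2, -3.1, 5.5]
gripper_width: 11.9
gripper_force: 25.0
```

```bash
python3 - <<'E'
from h import *
s=state(); print({k:np.round(v,2) for k,v in s.items()})
E
```

```text
{'time_s': np.float64(13.95), 'qpos': array([ 1.797e+01,  2.251e+01,  8.180e+01, -7.000e-02,  7.587e+01,
        8.902e+01]), 'qvel': array([-4.00e-02,  2.00e-02, -0.00e+00, -5.00e-02, -2.00e-01,  7.95e+01]), 'effort': array([  0.96, -41.65, -24.06,   0.63,  -1.91,  -1.08]), 'ee_pos': array([589.59, 202.94, 245.9 ]), 'ee_rot': array([179.93,   0.18,  18.97]), 'force': array([-4.24, -3.08,  5.52]), 'torque': array([-0.74,  1.06,  0.06]), 'gripper_force': np.float64(25.0), 'gripper_width': np.float64(11.88)}
```

Emit:
servo_tool([
  [255, [0, 0, 0.09], [0, 0, 0.14]],
  [255, [0, 0, 0.09], [0, 0, 0.14]],
  [255, [0, 0, 0.09], [0, 0, 0.14]],
  [255, [0, 0, 0.09], [0, 0, 0.14]],
  [255, [0, 0, 0.09], [0, 0, 0.14]],
  [255, [0, 0, 0], [0, 0, 0.04]],
  [255, [0, 0, 0], [0, 0, 0]],
  [255, [0, 0, 0], [0, 0, 0]],
  [255, [0, 0, 0], [0, 0, 0]],
  [255, [0, 0, 0], [0, 0, 0]],
])

```text
time_s: 14.95
ee_pos: [589.6, 203.4, 245.4]
ee_rot: [179.9, 0.1, -23.1]
force: [-3.5, -2.3, 5.4]
gripper_width: 11.9
gripper_force: 25.0
```

```bash
python3 - <<'E'
from h import *
s=state(); print({k:np.round(v,2) for k,v in s.items()})
E
```

```text
{'time_s': np.float64(14.95), 'qpos': array([ 1.7980e+01,  2.2530e+01,  8.1840e+01, -2.0000e-02,  7.5800e+01,
        1.3111e+02]), 'qvel': array([-0.04,  0.01, -0.07,  0.11,  0.05,  0.03]), 'effort': array([  0.57, -41.85, -23.99,   0.26,  -1.8 ,  -0.08]), 'ee_pos': array([589.56, 203.35, 245.41]), 'ee_rot': array([ 1.7988e+02,  1.1000e-01, -2.3120e+01]), 'force': array([-3.55, -2.29,  5.41]), 'torque': array([-0.5 ,  1.1 , -0.11]), 'gripper_force': np.float64(25.0), 'gripper_width': np.float64(11.87)}
```

Emit:
servo_tool([
  [0, [0, 0, 0], [0, 0, 0]],
  [0, [0, 0, 0], [0, 0, 0]],
  [0, [0, 0, 0], [0, 0, 0]],
  [0, [0, 0, -13], [0, 0, 0]],
  [0, [0, 0, -13], [0, 0, 0]],
  [0, [0, 0, -2], [0, 0, -0.149]],
  [0, [0, 0, 0], [0, 0, -0.149]],
  [0, [0, 0, 0], [0, 0, -0.149]],
  [0, [0, 0, 0], [0, 0, -0.149]],
  [0, [0, 0, 0], [0, 0, -0.149]],
])

```text
time_s: 15.95
ee_pos: [591.5, 204.3, 274.0]
ee_rot: [-180.0, -0.1, 19.9]
force: [0.2, -0.3, 0.1]
gripper_width: 89.1
gripper_force: 0.0
```

Emit:
servo_tool([
  [0, [0, 0, 0], [0, 0, -0.149]],
  [0, [0, 0, 0], [0, 0, -0.149]],
  [0, [0, 0, 0], [0, 0, -0.149]],
  [0, [0, 0, 0], [0, 0, -0.149]],
  [0, [0, 0, 0], [0, 0, -0.149]],
  [0, [0, 0, 0], [0, 0, -0.149]],
  [0, [0, 0, 0], [0, 0, -0.149]],
  [0, [0, 0, 0], [0, 0, -0.149]],
  [0, [0, 0, 0], [0, 0, -0.149]],
  [0, [0, 0, 0], [0, 0, -0.149]],
])

```text
time_s: 16.95
ee_pos: [591.5, 204.3, 274.0]
ee_rot: [179.9, -0.0, 105.3]
force: [-0.3, 0.3, 0.3]
gripper_width: 91.1
gripper_force: 0.0
```

Emit:
servo_tool([
  [0, [0, 0, 0], [0, 0, -0.149]],
  [0, [0, 0, 0], [0, 0, -0.149]],
  [60, [0, 0, 0], [0, 0, -0.149]],
  [100, [0, 0, 0], [0, 0, -0.149]],
  [120, [0, 0, 0], [0, 0, -0.149]],
  [140, [0, 0, 0], [0, 0, -0.149]],
  [140, [0, 0, 14], [0, 0, 0]],
  [150, [0, 0, 14], [0, 0, 0]],
  [150, [0, 0, 0], [0, 0, 0]],
  [150, [0, 0, 0], [0, 0, 0]],
])

```text
time_s: 17.95
ee_pos: [591.4, 204.3, 245.6]
ee_rot: [179.9, 0.1, 156.2]
force: [-0.0, 0.2, 0.7]
gripper_width: 37.4
gripper_force: 0.0
```

```bash
python3 - <<'E'
from h import *
s=state(); print({k:np.round(v,2) for k,v in s.items()})
E
```

```text
{'time_s': np.float64(17.95), 'qpos': array([ 1.800e+01,  2.259e+01,  8.172e+01,  1.000e-02,  7.561e+01,
       -4.818e+01]), 'qvel': array([ 0.06, -0.38, -0.69, -0.19, -0.14, -0.13]), 'effort': array([-0.000e+00, -4.491e+01, -2.313e+01,  2.000e-02,  1.000e-01,
       -0.000e+00]), 'ee_pos': array([591.42, 204.26, 245.56]), 'ee_rot': array([1.7994e+02, 6.0000e-02, 1.5618e+02]), 'force': array([-0.04,  0.18,  0.71]), 'torque': array([0.03, 0.02, 0.01]), 'gripper_force': np.float64(0.0), 'gripper_width': np.float64(37.35)}
```

Emit:
servo_tool([
  [255, [0, 0, 0], [0, 0, 0]],
  [255, [0, 0, 0], [0, 0, 0]],
  [255, [0, 0, 0], [0, 0, 0]],
  [255, [0, 0, 0], [0, 0, 0]],
  [255, [0, 0, 0], [0, 0, 0.06]],
  [255, [0, 0, 0.05], [0, 0, 0.1]],
  [255, [0, 0, 0.09], [0, 0, 0.14]],
  [255, [0, 0, 0.09], [0, 0, 0.14]],
  [255, [0, 0, 0.09], [0, 0, 0.14]],
  [255, [0, 0, 0.09], [0, 0, 0.14]],
])

```text
time_s: 18.95
ee_pos: [590.4, 202.7, 244.5]
ee_rot: [-179.9, 0.1, 114.6]
force: [-2.7, -3.8, 2.3]
gripper_width: 11.7
gripper_force: 25.0
```

Emit:
servo_tool([
  [255, [0, 0, 0.09], [0, 0, 0.12]],
  [255, [0, 0, 0.09], [0, 0, 0.12]],
  [255, [0, 0, 0.09], [0, 0, 0.12]],
  [255, [0, 0, 0.09], [0, 0, 0.12]],
  [255, [0, 0, 0.05], [0, 0, 0.08]],
  [255, [0, 0, 0.05], [0, 0, 0.08]],
  [255, [0, 0, 0.05], [0, 0, 0.08]],
  [255, [0, 0, 0.05], [0, 0, 0.08]],
  [255, [0, 0, 0.05], [0, 0, 0.08]],
  [255, [0, 0, 0], [0, 0, 0]],
])

```text
time_s: 19.95
ee_pos: [590.3, 203.6, 244.1]
ee_rot: [-180.0, 0.1, 64.7]
force: [-4.2, -3.2, 5.0]
gripper_width: 17.0
gripper_force: 29.4
```

```bash
python3 - <<'E'
from h import *
s=state(); print({k:np.round(v,2) for k,v in s.items()})
E
```

```text
{'time_s': np.float64(19.95), 'qpos': array([ 1.800e+01,  2.259e+01,  8.193e+01, -6.000e-02,  7.554e+01,
        4.334e+01]), 'qvel': array([-0.06, -0.06,  0.05,  0.08, -0.13, -2.6 ]), 'effort': array([ -0.34, -42.65, -23.84,   0.81,  -1.33,   1.53]), 'ee_pos': array([590.31, 203.6 , 244.09]), 'ee_rot': array([-1.7999e+02,  9.0000e-02,  6.4680e+01]), 'force': array([-4.19, -3.24,  4.98]), 'torque': array([-0.56,  0.71,  1.21]), 'gripper_force': np.float64(29.4), 'gripper_width': np.float64(16.98)}
```

Emit:
servo_tool([
  [255, [0, 0, 0], [0, 0, 0]],
  [255, [0, 0, 0], [0, 0, 0]],
  [0, [0, 0, 0], [0, 0, 0]],
  [0, [0, 0, 0], [0, 0, 0]],
  [0, [0, 0, 0], [0, 0, 0]],
  [0, [0, 0, -20], [0, 0, 0]],
  [0, [0, 0, -30], [0, 0, 0]],
  [0, [0, 0, -30], [0, 0, 0]],
  [0, [0, 0, -30], [0, 0, 0]],
  [0, [0, 0, 0], [0, 0, 0]],
])

```text
time_s: 20.95
ee_pos: [592.8, 204.8, 358.1]
ee_rot: [179.6, -0.4, 64.5]
force: [0.0, 0.2, -0.5]
gripper_width: 78.2
gripper_force: 0.0
```

```bash
python3 - <<'E'
from h import *
s=state(); print(s['ee_pos'],s['ee_rot'],s['torque'])
p=grab('wrist')
hsv=cv2.cvtColor(p['color'],cv2.COLOR_RGB2HSV); m=((hsv[...,0]<8)|(hsv[...,0]>172))&(hsv[...,1]>150)
v,u=np.nonzero(m); w=world(p,np.c_[u,v]); k=(np.hypot(w[:,0]-590,w[:,1]-203)<60)&(w[:,2]>220); w=w[k]
print(np.median(w[:,2]),w.mean(0)); t=w[w[:,2]>np.median(w[:,2])-3]-[590.3,203.5,0]; r=np.hypot(t[:,0],t[:,1]); t=t[r>18]
e=np.linalg.svd(t[:,:2],full_matrices=False)[2][0]; print(np.degrees(np.arctan2(e[1],e[0]))%180)
# box details from scene cams: tab top and button line
for n in ['scene','side']:
    p=grab(n)
    f=240/np.tan(np.radians(p['fovy'])/2)
    v,u=np.mgrid[:480,:640]; uv=np.c_[u.ravel(),v.ravel()]; w=world(p,uv); c=p['color'].reshape(-1,3).astype(int)
    near=(np.abs(w[:,0]-544)<75)&(np.abs(w[:,1]+215)<90)
    k=near&(w[:,2]>57)&(w[:,2]<63)
    r=cv2.minAreaRect(w[k][:,:2].astype(np.float32)); print(n,'boxtop',np.round(r[0],1),np.round(r[1],1),r[2])
    k=near&(w[:,2]>76)&(w[:,2]<82); r=cv2.minAreaRect(w[k][:,:2].astype(np.float32)); print('plate',k.sum(),np.round(r[0],1),np.round(r[1],1),r[2])
    k=near&(w[:,2]>97); r=cv2.minAreaRect(w[k][:,:2].astype(np.float32)); print('tab',k.sum(),w[k].mean(0).round(1),np.round(r[0],1),np.round(r[1],1),r[2])
E
```

```text
[592.8034778  204.81380249 358.06589782] [179.60904895  -0.41612044  64.49011198] [-0.09351917  0.07435598  0.01876896]
241.20026584287848 [592.46655027 206.09276168 240.88634458]
78.2679674078376
scene boxtop [ 548.  -215.2] [112.1 149.3] 1.036462664604187
plate 179 [ 546.6 -189.6] [59.3 43.7] 0.7466487288475037
tab 56 [ 547.2 -189.5  101.2] [ 546.4 -189.6] [43.8 11.8] 0.5243687033653259
side boxtop [ 541.6 -216.5] [111.2 150. ] 1.1036629676818848
plate 226 [ 541.7 -190.8] [57.9 45.3] 0.48890140652656555
tab 73 [ 541.1 -191.2  100.6] [ 541.4 -190.8] [39.  13.3] 0.0007221970590762794
```

The nut is tight: the top is at 241 mm, so the midpoint is at 229. It gave 1.2 N m at the stop. Next is the shutter.

Emit:
servo_tool([
  [0, [0, 0, 0], [0, 0, 0.139]],
  [0, [0, 0, 0], [0, 0, 0.139]],
  [0, [0, 0, 0], [0, 0, 0.139]],
  [0, [0, 0, 0], [0, 0, 0.139]],
  [255, [0, 0, 0], [0, 0, 0.139]],
  [255, [0, 0, 0], [0, 0, 0.139]],
  [255, [0, 0, 0], [0, 0, 0.139]],
  [255, [0, 0, 0], [0, 0, 0.139]],
  [255, [0, 0, 0], [0, 0, 0]],
  [255, [0, 0, 0], [0, 0, 0]],
], squeeze=20)

```text
time_s: 22.1
ee_pos: [590.7, 204.0, 352.0]
ee_rot: [180.0, 0.1, 1.0]
force: [0.0, 0.5, 0.4]
gripper_width: 46.3
gripper_force: 0.0
```

Emit:
servo_tool([
  [255, [-5, 36, 0], [0, 0, 0]],
  [255, [-5, 36, 0], [0, 0, 0]],
  [255, [-5, 36, 0], [0, 0, 0]],
  [255, [-5, 36, 0], [0, 0, 0]],
  [255, [-5, 36, 0], [0, 0, 0]],
  [255, [-5, 36, 0], [0, 0, 0]],
  [255, [-5, 36, 0], [0, 0, 0]],
  [255, [-5, 36, 20], [0, 0, 0]],
  [255, [-5, 36, 40], [0, 0, 0]],
  [255, [-5, 36, 40], [0, 0, 0]],
])

```text
time_s: 23.1
ee_pos: [546.3, -152.6, 258.5]
ee_rot: [180.0, -0.1, 0.9]
force: [1.0, -0.8, -0.5]
gripper_width: 0.3
gripper_force: 0.0
```

Emit:
servo_tool([
  [255, [0, 0, 0], [0, 0, 0]],
  [255, [0, 0, 0], [0, 0, 0]],
  [255, [0, 0, 0], [0, 0, 0]],
  [255, [0, 0, 0], [0, 0, 0]],
  [255, [0, 0, 0], [0, 0, 0]],
  [255, [0, 0, 0], [0, 0, 0]],
  [255, [0, 0, 0], [0, 0, 0]],
  [255, [0, 0, 0], [0, 0, 0]],
  [255, [0, 0, 0], [0, 0, 0]],
  [255, [0, 0, 0], [0, 0, 0]],
])

```text
time_s: 24.1
ee_pos: [546.6, -151.2, 259.3]
ee_rot: [-180.0, 0.0, 0.8]
force: [-0.1, -1.0, -0.7]
gripper_width: 0.7
gripper_force: 0.0
```

```bash
python3 - <<'E'
from h import *
s=state(); print(s['ee_pos'],s['ee_rot'],s['gripper_width'])
p=grab('wrist'); save(p,'w2'); w=world(p,np.c_[tuple(x.ravel() for x in np.mgrid[:640,:480])]) 
near=(np.abs(w[:,0]-544)<75)&(np.abs(w[:,1]+215)<90)
for a,b in((57,63),(76,82),(97,108)):
    k=near&(w[:,2]>a)&(w[:,2]<b)
    if k.sum(): r=cv2.minAreaRect(w[k][:,:2].astype(np.float32)); print(a,k.sum(),w[k].mean(0).round(1),np.round(r[0],1),np.round(r[1],1),r[2])
E
```

```text
[ 546.62287319 -151.17637796  259.33114669] [-1.79993336e+02  3.59784020e-03  7.90730277e-01] 0.6517543191923091
57 13103 [ 552.9 -221.5   60.8] [ 547.2 -216. ] [108.3 149.5] 0.8480895757675171
76 2236 [ 548.7 -189.9   79.3] [ 546.6 -190.7] [56.2 43.9] 1.219740867614746
97 669 [ 547.5 -190.2  101. ] [ 547.  -190.5] [39.7 12.2] 0.8102521896362305
```

View pics/w2.png

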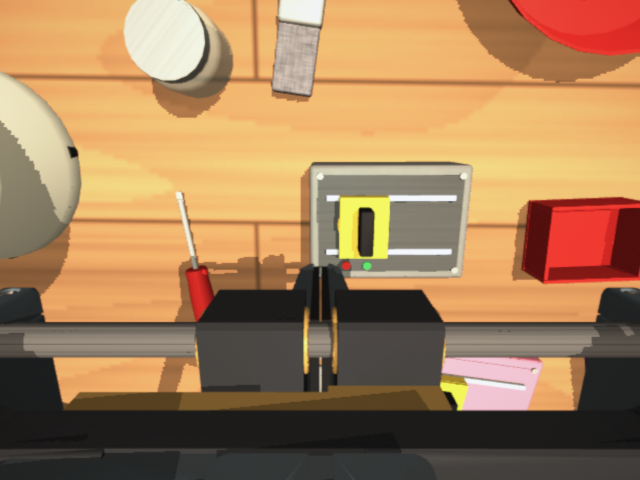

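The wrist picture shows the grey box with the yellow plate at (365,228) and the black tab at (367,231). The red and green lamps are at (347,266) and (367,266). The box is aligned with the tool.

Emit:
servo_tool([
  [255, [0, 0, 22], [0, 0, 0]],
  [255, [0, 0, 22], [0, 0, 0]],
  [255, [0, 0, 22], [0, 0, 0]],
  [255, [0, 0, 22], [0, 0, 0]],
  [255, [0, 0, 22], [0, 0, 0]],
  [255, [0, 0, 22], [0, 0, 0]],
  [255, [0, 0, 20], [0, 0, 0]],
  [255, [0, 4, 0], [0, 0, 0]],
  [255, [0, 5, 0], [0, 0, 0]],
  [255, [0, 5, 0], [0, 0, 0]],
])

```text
time_s: 25.15
ee_pos: [547.8, -166.0, 108.6]
ee_rot: [180.0, -0.1, 0.8]
force: [-0.2, -0.9, 1.1]
gripper_width: 0.6
gripper_force: 0.0
```

Emit:
servo_tool([
  [255, [0, 5, 0], [0, 0, 0]],
  [255, [0, 6, 0], [0, 0, 0]],
  [255, [0, 6, 0], [0, 0, 0]],
  [255, [0, 6, 0], [0, 0, 0]],
  [255, [0, 6, 0], [0, 0, 0]],
  [255, [0, 6, 0], [0, 0, 0]],
  [255, [0, 6, 0], [0, 0, 0]],
  [255, [0, 6, 0], [0, 0, 0]],
  [255, [0, 6, 0], [0, 0, 0]],
  [255, [0, 2, 0], [0, 0, 0]],
])

```text
time_s: 26.15
ee_pos: [547.6, -220.9, 107.3]
ee_rot: [180.0, -0.0, 0.8]
force: [0.7, 1.1, 1.2]
gripper_width: 0.5
gripper_force: 0.8
```

Emit:
servo_tool([
  [255, [0, 2, 0], [0, 0, 0]],
  [255, [0, 2, 0], [0, 0, 0]],
  [255, [0, 2, 0], [0, 0, 0]],
  [255, [0, 1, 0], [0, 0, 0]],
  [255, [0, 1, 0], [0, 0, 0]],
  [255, [0, 0, 0], [0, 0, 0]],
  [255, [0, 0, 0], [0, 0, 0]],
  [255, [0, 0, 0], [0, 0, 0]],
  [255, [0, 0, 0], [0, 0, 0]],
  [255, [0, 0, 0], [0, 0, 0]],
])

```text
time_s: 27.15
ee_pos: [547.6, -225.2, 107.3]
ee_rot: [-179.7, 0.0, 0.7]
force: [2.2, 9.9, 3.3]
gripper_width: 0.5
gripper_force: 5.1
```

Emit:
servo_tool([
  [255, [0, -6, 0], [0, 0, 0]],
  [255, [0, -10, 0], [0, 0, 0]],
  [255, [0, -15, -10], [0, 0, 0]],
  [255, [0, -15, -25], [0, 0, 0]],
  [255, [0, -15, -25], [0, 0, 0]],
  [255, [0, -15, -25], [0, 0, 0]],
  [255, [0, -10, -25], [0, 0, 0]],
  [255, [0, 0, 0], [0, 0, 0]],
  [255, [0, 0, 0], [0, 0, 0]],
  [255, [0, 0, 0], [0, 0, 0]],
])

```text
time_s: 28.15
ee_pos: [545.7, -142.1, 216.3]
ee_rot: [-180.0, 0.1, 0.8]
force: [0.1, 0.5, 0.0]
gripper_width: 0.6
gripper_force: 0.0
```

```bash
python3 - <<'E'
from h import *
s=state(); print(s['ee_pos'],s['ee_rot'])
p=grab('wrist'); save(p,'w3'); uv=np.c_[tuple(x.ravel() for x in np.mgrid[:640,:480])]; w=world(p,uv) 
near=(np.abs(w[:,0]-546)<75)&(np.abs(w[:,1]+215)<90)
for a,b in((76,82),(97,108)):
    k=near&(w[:,2]>a)&(w[:,2]<b)
    if k.sum(): r=cv2.minAreaRect(w[k][:,:2].astype(np.float32)); print(a,k.sum(),w[k].mean(0).round(1),np.round(r[0],1),np.round(r[1],1),r[2])
hsv=cv2.cvtColor(p['color'],cv2.COLOR_RGB2HSV)[uv[:,1],uv[:,0]]
k=near&(hsv[:,0]>40)&(hsv[:,0]<85)&(hsv[:,1]>120)&(w[:,2]>68)&(w[:,2]<76)
if k.sum()>5: r=cv2.minAreaRect(w[k][:,:2].astype(np.float32)); print('green',k.sum(),w[k].mean(0),r)
for d in look_for(p,'button_top')[:2]: print(d['at'],d['confidence'],onplane(p,d['at'],72))
E
```

```text
[ 545.69664095 -142.06330576  216.30352798] [-1.79978332e+02  1.23873126e-01  7.87066408e-01]
76 2610 [ 550.5 -238.    79.2] [ 547. -241.] [56.8 44.4] 0.6874165534973145
97 924 [ 548.2 -240.2  100.9] [ 547.4 -240.7] [39.9 12.4] 0.06620734184980392
green 888 [ 547.24227528 -185.59975915   72.20558876] ((546.9446411132812, -185.84527587890625), (26.34882354736328, 26.955846786499023), 37.567413330078125)
[376.8, 234.9] 0.57 [[ 548.38026012 -187.29993907   72.        ]]
```

View pics/w3.png

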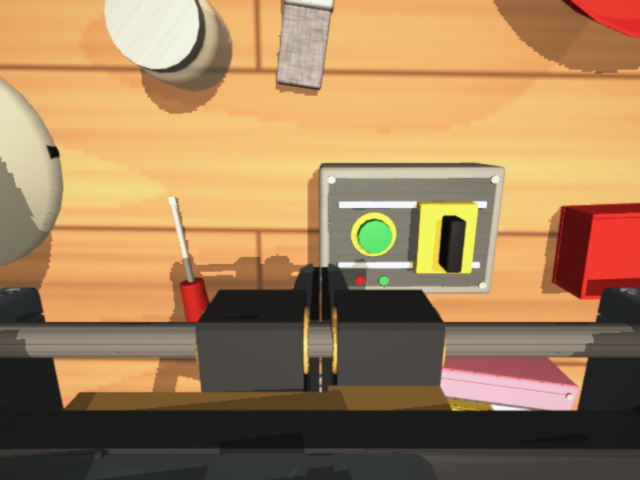

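The wrist picture shows the green button uncovered at (375,237), with the plate at its stop at (447,238), which is 55 mm away.

Emit:
servo_tool([
  [255, [0, 15, 0], [0, 0, 0]],
  [255, [0, 15, 0], [0, 0, 0]],
  [255, [1, 14, 20], [0, 0, 0]],
  [255, [0, 0, 25], [0, 0, 0]],
  [255, [0, 0, 25], [0, 0, 0]],
  [255, [0, 0, 25], [0, 0, 0]],
  [255, [0, 0, 15], [0, 0, 0]],
  [255, [0, 0, 8], [0, 0, 0]],
  [255, [0, 0, 0], [0, 0, 0]],
  [255, [0, 0, 0], [0, 0, 0]],
])

```text
time_s: 29.25
ee_pos: [548.6, -186.9, 99.9]
ee_rot: [180.0, -0.1, 0.8]
force: [0.1, 0.5, 0.1]
gripper_width: 0.3
gripper_force: 0.0
```

Emit:
servo_tool([
  [255, [0, 0, 2], [0, 0, 0]],
  [255, [0, 0, 2], [0, 0, 0]],
  [255, [0, 0, 2], [0, 0, 0]],
  [255, [0, 0, 2], [0, 0, 0]],
  [255, [0, 0, 2], [0, 0, 0]],
  [255, [0, 0, 0], [0, 0, 0]],
  [255, [0, 0, 0], [0, 0, 0]],
  [255, [0, 0, 0], [0, 0, 0]],
  [255, [0, 0, 0], [0, 0, 0]],
  [255, [0, 0, 0], [0, 0, 0]],
])

```text
time_s: 30.25
ee_pos: [548.4, -186.2, 89.6]
ee_rot: [180.0, -0.0, 0.8]
force: [-0.3, -0.1, 3.8]
gripper_width: 0.8
gripper_force: 1.8
```

Emit:
servo_tool([
  [255, [0, 0, 1], [0, 0, 0]],
  [255, [0, 0, 1], [0, 0, 0]],
  [255, [0, 0, 1], [0, 0, 0]],
  [255, [0, 0, 1], [0, 0, 0]],
  [255, [0, 0, 0], [0, 0, 0]],
  [255, [0, 0, 0], [0, 0, 0]],
  [255, [0, 0, 0], [0, 0, 0]],
  [255, [0, 0, 0], [0, 0, 0]],
  [255, [0, 0, 0], [0, 0, 0]],
  [255, [0, 0, 0], [0, 0, 0]],
])

```text
time_s: 31.25
ee_pos: [548.5, -186.2, 88.0]
ee_rot: [180.0, -0.1, 0.8]
force: [-3.3, 1.0, 18.7]
gripper_width: 0.2
gripper_force: 9.6
```

Force has jumped to 18.7 N, so the button is bottomed out. Releasing it.

Emit:
servo_tool([
  [255, [0, 0, -5], [0, 0, 0]],
  [255, [0, 0, -10], [0, 0, 0]],
  [255, [0, -10, -20], [0, 0, 0]],
  [255, [0, -10, -25], [0, 0, 0]],
  [255, [0, -10, -25], [0, 0, 0]],
  [255, [0, -10, -25], [0, 0, 0]],
  [255, [0, -4, -20], [0, 0, 0]],
  [255, [0, 0, 0], [0, 0, 0]],
  [255, [0, 0, 0], [0, 0, 0]],
  [255, [0, 0, 0], [0, 0, 0]],
])

```text
time_s: 32.25
ee_pos: [546.5, -142.2, 213.6]
ee_rot: [-179.9, 0.2, 0.8]
force: [-0.2, -0.7, -0.6]
gripper_width: 0.4
gripper_force: 0.0
```

```bash
python3 - <<'E'
from h import *
p=grab('wrist'); uv=np.c_[tuple(x.ravel() for x in np.mgrid[:640,:480])]; w=world(p,uv) 
near=(np.abs(w[:,0]-546)<75)&(np.abs(w[:,1]+215)<90)
hsv=cv2.cvtColor(p['color'],cv2.COLOR_RGB2HSV)[uv[:,1],uv[:,0]]
k=near&(hsv[:,0]>40)&(hsv[:,0]<85)&(hsv[:,1]>120)&(w[:,2]>64)&(w[:,2]<76); g=w[k].mean(0)
k=near&(w[:,2]>97)&(w[:,2]<108); print('green',g,'tab',w[k].mean(0))
p=grab('scene'); print(nutfit(p))
ok=g[2]>71 and g[1]-w[k].mean(0)[1]>50
print(ok); 
if ok: print(ticket.job_done())
E
```

```text
green [ 547.27164823 -185.44535291   72.04123838] tab [ 548.23265658 -240.15539764  100.88455421]
(163, np.float64(242.0), array([591.3, 203.3]), array([89.6, 25.7]), 70.9)
True
the job is handed in; nothing more can be done
None
```

The job is handed in at about 32 s, with no verdict returned: the nut is tight on the lid, the shutter is open to its 55 mm stop, and the start button was pressed to its bottom and has sprung back.

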